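# Slide two cover discs into the counterbores of a housing plate

### The job

Two loose steel cover discs, one large and one small, lie on the face of the grey housing plate. Push each one with the fingertips across the face until it drops into the round recess of its own size (large disc in large recess, small disc in small recess) and lies flat and flush there. Only push or press the discs: do not pick them up, tip them over or push them off the plate, and leave the small tools on and near the plate where they are.

Things in the scene. Friction and masses are not known exactly. Their poses are not given: they have to be found in the camera images.
- housing_plate: grey plate on four legs, fixed, turned up to 0.35 rad either way; 200 mm along its x, 260 mm along its y, 25 mm thick. Origin on the bench below its centre, z up; flat face 135 mm above it. Two upright-walled recesses, 8 mm deep, on the far (+x) half; the discs start on the near half (x about -40 mm), one at y +55 mm, one at y -55 mm. Small tools lie along the other three margins
- large_recess (a point): centre of the mouth of the large recess (56 mm diameter, 8 mm deep), at the height of the plate's face; at plate x +30 mm, y +55 mm
- small_recess (a point): centre of the mouth of the small recess (40 mm diameter, 8 mm deep), at the height of the plate's face; at plate x +30 mm, y -55 mm
- large_cover: loose round steel disc, 50 mm diameter, 8 mm thick, about 110 g; lies flat on the plate's face, before either recess; origin at the centre of its underside, z its axis (up): at face height now, 8 mm below the face when seated (top flush). Over its recess it first tips in by its front edge; push on until it is within 3 mm of the centre and falls flat
- small_cover: loose round steel disc, 34 mm diameter, 8 mm thick, about 50 g, otherwise like the large one; origin at the centre of its underside, z its axis (up), 8 mm below the face when seated (top flush). It would also fall into the large recess, where it does not belong
- hex_key: bystander: small bent hexagon key, 31 x 88 x 5 mm, lies on the plate along its +y margin, beside the large recess; origin at the centre of its underside
- drift: bystander: round wood-coloured rod, 16 mm diameter, 106 mm long, lies on the plate along its -y margin, beside the small recess; origin at the centre of its underside
- pin_punch: bystander: grey rod, 13 mm diameter, 116 mm long, lies on the plate along its far (+x) margin, beyond the recesses; origin at the centre of its underside
- solder_spool: bystander: white spool, 52 mm diameter, 30 mm high, stands on the bench to the left of the plate; origin at the centre of its underside
- marker: bystander: white and black marker pen, 20 mm thick, 136 mm long, lies on the bench to the left of the plate; origin at the centre of its underside
- tap_bit: bystander: thin dark rod, 10 mm thick, 126 mm long, lies on the bench to the left of the plate; origin at the centre of its underside
Mind the look-alikes: they are no part of the job. What is shaped like the large_cover but pink is not meant.

How it is judged (in metres and radians):
At the end, for the whole second after the job is handed in: Each disc lies in the recess of its own size: within 5.5 mm of its centre, origin at least 6.5 mm below the plate's face, tilted less than 0.06 rad, at rest (horizontal distance between large_cover and large_recess below 0.0055 m and horizontal distance between small_cover and small_recess below 0.0055 m and z of large_cover in the frame of large_recess below -0.0065 m and z of small_cover in the frame of small_recess below -0.0065 m and angle between each of large_cover, small_cover's own z axis and vertical below 0.06 rad and linear speed of each of large_cover, small_cover below 0.02 m/s); the robot touches nothing.
It fails at once if a disc is lifted or carried: its origin rises more than 6 mm above the plate's face (z of large_cover in the frame of large_recess above 0.006 m or z of small_cover in the frame of small_recess above 0.006 m).
It fails at once if a disc is tipped on edge or over (more than 0.9 rad) (angle between any of large_cover, small_cover's own z axis and vertical above 0.9 rad).
It fails at once if a disc falls off the plate (z of large_cover in the frame of large_recess below -0.014 m or z of small_cover in the frame of small_recess below -0.014 m).
It fails at once if a small tool on or near the plate is moved more than 25 mm (distance of any of hex_key, solder_spool, drift, tap_bit, pin_punch, marker from where it was at the start of the episode above 0.025 m).
It also fails if it takes over 61 s, if anything falls off the work surface, if the arm or the gripper's body presses on something with over 40 N, if the wrist force passes 120 N, or if a joint passes its speed limit or range.

### The arm

A 6-joint arm with a two-finger parallel gripper is mounted at the origin on a cart in front of the work surface, level with it; the furniture and walls round the work are solid. World frame = base frame: x ahead of the robot, y to its left, z up, the work surface at z = 0. Lengths are in mm, angles in rad, forces in N, time in s.
With the tool pointing down it reaches from about 350 to 975 mm from the base axis. Payload 7.1 kg.
Tool frame: the origin (TCP) lies at the very end of the fingers, on their centre line; the grasp point (between the pads) lies 19 mm behind it; z points along the fingers, y is the direction in which the jaws open and shut (so a half turn about z gives the same grasp; the last joint's range is limited). The gripper opens to 88 mm and grips with 3 to 60 N. Pads are 20 mm wide; open, the fingers measure 115 mm over their backs; the gripper's body (75 mm by 178 mm) begins 61 mm behind the grasp point.
Start: joints at [1.12, 0.423, 1.63, -0, 1.089, -0.019], TCP at [261.534, 567.631, 222.675] pointing down, gripper open.
Joint ranges: [-3, 3], [-0.9, 2.11], [0.09, 2.58], [-1.31, 4.45], [0.11, 2.69], [-2.54, 2.54]. Speed limits (rad/s): [2.39, 2.39, 3.01, 3.14, 3.14, 3.14].

### API

Orientations are given as a unit quaternion [w, x, y, z].
In Python, from plant import arm gives the robot as it stands.
- The arm moves only by the shell command python3 -m handwheel 'ROWS'. ROWS is text: rows parted by semicolons, each of 7 numbers parted by spaces: the turn, a rotation vector about the tool's x, y, z in degrees, then the shift along the tool's x, y, z in cm, then the closure, from 0 (fully open) to 1 (shut). In form: ax ay az x y z claw; .... A call has 1 to 10 rows; each row shifts and turns the commanded pose from where the row before left it, along the tool's axes as they then stand; what a row does not reach is not made up. A row lasts 1/10 s, in which the tool goes at most 50 mm and 8.59 degrees, less where a joint would pass 70% of its speed; a pose out of reach is approached as far as the arm can. A call with a gripper value outside its range is refused whole. The fingers move at their own pace and stop on an object; the grip force is fixed at half the most. Time passes only in rows, so rows that do not move let the fingers close. It gives the time, the measured TCP pose, the force and the opening at its end, in the units of the state.
- arm.get_obs(): the state, without advancing time (a new reading comes with each control period).
- arm.capture(name): name is "scene" or "top"; returns the picture (420x560x3 uint8, red, green, blue); there is no depth.
- arm.camera_params(name): a dict with "mtx" (3x3 intrinsics, pixels), "world_from_camera" (4x4, takes a point from camera to world coordinates). Camera axes: x right, y down, z forward; pixel columns grow to the right and rows downward; lengths in mm; the calibration is good to about 2 mm. A picture is of the moment at which its call begins. camera_params takes no time and is no camera call.
- arm.sign_off(): hands the job in, once; it reports no verdict.
Trained networks look in the newest picture that a camera, given by its name, has taken for a name from the list of things; names that differ only in an ending like _2 or _b are one class to them, and where a whole thing is asked for, a point or a joint stands for the part that bears it (a point fixed in the world has none). Each returns a list of dicts, best first, with "score" (0 to 1); they miss things now and then, are a little off and sometimes report something else, mostly with a low value. They report only what shows in the picture. A call takes as long as a camera call. They do not tell look-alikes from the thing itself.
- arm.spot_in(thing, camera): "rect" ([left, top, right, bottom] in pixels, round what is visible of it).
- arm.cut_out(thing, camera): "mask" (420x560 bool, what is visible of it) and "rect" ([left, top, right, bottom] in pixels, round what is visible of it).
- arm.landmark_of(thing, camera): "location" ([column, row] in pixels: a listed point, or the origin of a listed thing).
The state is a dict: "t": time; "q": joint angles; "joint_vel": joint speeds; "effort": joint torques, N m; "eef_pos": TCP position; "tcp_rot": TCP orientation; "force": force on the tool from outside, world axes, zero at the start; "torque": the same for the moment, N m; "width": opening from 0.0 (shut) to 1.0 (fully open).
Only numpy, scipy, OpenCV 4.12 (cv2) and the standard library are available. Lean on these libraries where they do the work, as an engineer would, in place of code of your own. Each camera call takes 0.05 s, during which the arm holds its last target.

## Working session

There is one attempt and no reset: what is moved stays moved. The work goes in short steps, Python scripts to look and compute and a shell command to move; the robot and the scene stay as the last step left them, time stands still between calls to the robot, and variables do not carry over. Pictures are saved under pics/ and viewed, and the job is handed in when it is done.

```bash
ls; mkdir -p pics; python3 - <<'E'
from plant import arm
import cv2
print(arm.get_obs())
for n in("scene","top"):
    im=arm.capture(n); cv2.imwrite(f"pics/a_{n}.png",im[...,::-1]); p=arm.camera_params(n); print(p)
    for t in("large_cover","small_cover","large_recess","small_recess","housing_plate"):
        print(n,t,[(d["score"],d["location"]) for d in arm.landmark_of(t,n)][:3])
E
```

```text
pics
{'t': 0.0, 'q': array([ 1.12001328e+00,  4.23836024e-01,  1.63065312e+00, -3.38238689e-05,
        1.08863984e+00, -1.89738375e-02]), 'joint_vel': array([ 0.00074504,  0.00045079, -0.00091566,  0.00038056, -0.00106192,
        0.00057035]), 'effort': array([ 1.49282765e-03, -5.44633913e+01, -2.73663318e+01,  6.43277471e-02,
        2.28084368e-02, -1.05056843e-04]), 'eef_pos': array([261.30245899, 567.15038653, 221.91921254]), 'tcp_rot': array([-1.64203803e-04,  2.14223386e-01,  9.76784393e-01, -7.50556531e-04]), 'force': array([-0.85162921, -0.36882936, -0.59924555]), 'torque': array([-0.02784704,  0.01672474, -0.02693733]), 'width': 1.0035600905743005}
{'mtx': array([[505.59606654,   0.        , 272.66930922],
       [  0.        , 505.59606654, 217.51093153],
       [  0.        ,   0.        ,   1.        ]]), 'world_from_camera': array([[-4.55667019e-01, -3.84598779e-01,  8.02777271e-01,
        -5.43237833e+02],
       [-8.90149434e-01,  1.95613054e-01, -4.11545280e-01,
         7.56378388e+02],
       [ 1.24609878e-03, -9.02119345e-01, -4.31484803e-01,
         6.86238736
[... 442 characters left out ...]

       [  0.        , 507.85703449, 207.03904181],
       [  0.        ,   0.        ,   1.        ]]), 'world_from_camera': array([[ 1.27858614e-02, -9.84097878e-01,  1.77166276e-01,
         3.54835753e+02],
       [-9.99917360e-01, -1.28209366e-02,  9.46840571e-04,
         2.41344253e+02],
       [ 1.33965380e-03, -1.77163741e-01, -9.84180479e-01,
         1.12239629e+03],
       [ 0.00000000e+00,  0.00000000e+00,  0.00000000e+00,
         1.00000000e+00]])}
top large_cover [(0.85, [252.1, 242.0]), (0.63, [320.3, 218.3])]
top small_cover [(0.72, [375.6, 215.7])]
top large_recess [(0.86, [318.4, 180.2])]
top small_recess [(0.62, [371.8, 186.6])]
top housing_plate [(0.74, [339.1, 210.6])]
```

```bash
python3 - <<'E'
import cv2
a=cv2.imread("pics/a_top.png"); cv2.imwrite("pics/a_crop.png",cv2.resize(a[120:300,230:460],None,fx=3.3,fy=3.3,interpolation=cv2.INTER_CUBIC))
E
```

```text
(no output)
```

View pics/a_crop.png

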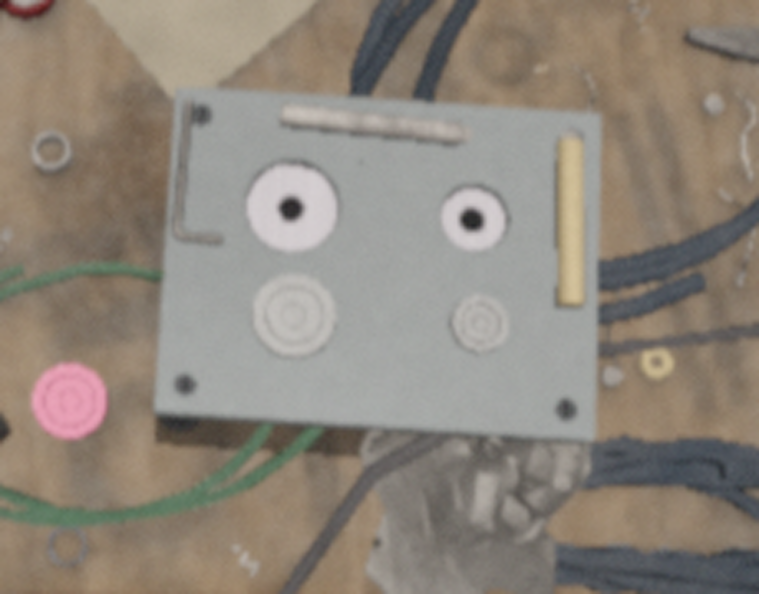

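View pics/a_scene.png

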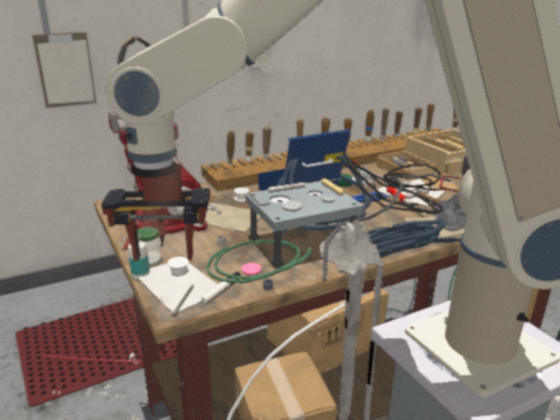

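View pics/a_top.png

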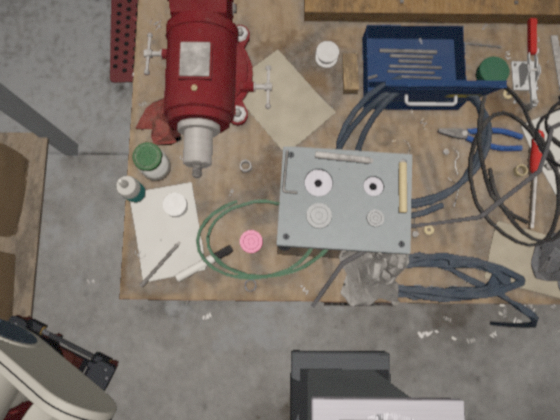

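The top view shows the two steel discs at about (319,215) for the large one and (376,218) for the small one. Their recesses are at (318,182) and (373,186), with the plate turned only slightly. The pink disc at (251,241) is the decoy.

```bash
cat > h.py <<'E'
import numpy as np,cv2
from plant import arm
def ray(px,z,n="top"):
    p=arm.camera_params(n);T=p["world_from_camera"]
    d=T[:3,:3]@np.linalg.inv(p["mtx"])@np.array([px[0],px[1],1.]);o=T[:3,3]
    return (o+d*(z-o[2])/d[2])[:2]
def proj(P,n="top"):
    p=arm.camera_params(n);T=np.linalg.inv(p["world_from_camera"]);c=T[:3,:3]@np.asarray(P,float)+T[:3,3];u=p["mtx"]@c;return u[:2]/u[2]
E
python3 - <<'E'
from h import *
a=cv2.imread("pics/a_top.png");hsv=cv2.cvtColor(a,cv2.COLOR_BGR2HSV)
c=lambda x,y:(230+x/3.3,120+y/3.3)
C=[ray(c(*q),135) for q in((177,90),(600,113),(595,438),(157,413))]  # +x+y,+x-y,-x-y,-x+y
print("corners",np.round(C,1))
L=np.array([[100,130],[100,-130],[-100,-130],[-100,130]],float)
C=np.array(C);m=C.mean(0);z=(L[:,0]-1j*L[:,1])*((C-m)[:,0]+1j*(C-m)[:,1]);th=np.angle(z.sum());R=np.array([[np.cos(th),-np.sin(th)],[np.sin(th),np.cos(th)]])
print("plate",m,th,np.round((C-m)@R-L,1))
# recess white
for nm,ctr,zz in(("LR",(318.5,182.5),135),("SR",(373,186),135)):
    print(nm,ray(ctr,zz),(ray(ctr,zz)-m)@R)
b=cv2.resize(a,None,fx=4,fy=4,interpolation=cv2.INTER_CUBIC);g=cv2.GaussianBlur(cv2.cvtColor(b,cv2.COLOR_BGR2GRAY),(0,0),2)
for nm,(x,y),r0,zz in(("LC",(319.1,215.5),12.5,143),("SC",(375.8,217.9),8.6,143),("LR",(318.5,182.7),13.8,135),("SR",(373.6,186),10,135)):
    best=None
    for dx in np.arange(-3,3.1,.25):
     for dy in np.arange(-3,3.1,.25):
      for r in np.arange(r0-1.5,r0+1.6,.25):
       t=np.linspace(0,2*np.pi,90)
       f=lambda rr:g[np.round((y+dy+rr*np.sin(t))*4+1.5).astype(int),np.round((x+dx+rr*np.cos(t))*4+1.5).astype(int)].astype(float)
       s=(f(r-.7)-f(r+.7)).clip(-20,40).mean()
       if best is None or s>best[0]:best=(s,x+dx,y+dy,r)
    w=ray(best[1:3],zz);print(nm,np.round(best,2),np.round(w,1),np.round((w-m)@R,1))
o=arm.get_obs();print(o["eef_pos"],o["tcp_rot"])
for n in ("large_cover","small_cover","large_recess","small_recess"):
    d=arm.spot_in(n,"top");print(n,[(e["score"],np.round(e["rect"],1)) for e in d[:2]])
E
```

```text
corners [[655.4 225.2]
 [644.2 -33. ]
 [445.8 -23.1]
 [457.2 235.2]]
plate [550.63287454 101.05606699] -0.046042097521625455 [[-1.1 -1.1]
 [-0.3  0.4]
 [ 0.9  1.1]
 [ 0.5 -0.3]]
LR [583.41566054 155.05390559] [30.26274898 55.44946939]
SR [577.69360355  46.56659173] [ 29.53997483 -53.18623746]
LC [ 16.77 318.6  214.75  12.25] [517.  155.7] [-36.2  53.1]
SC [ 13.29 375.3  217.4    8.35] [513.2  45. ] [-34.9 -57.7]
LR [ 32.24 318.   182.7   13.3 ] [583.  156.1] [29.8 56.4]
SR [ 30.89 372.85 186.25   9.5 ] [577.2  46.9] [ 29.  -52.9]
[261.53501838 567.62193786 222.67067794] [ 4.88956993e-06  2.14220188e-01  9.76785396e-01 -1.51564551e-05]
large_cover [(0.88, array([239.6, 232.3, 261.2, 251.2])), (0.85, array([307.5, 204.2, 330.4, 229.3]))]
small_cover [(0.74, array([366.6, 207. , 386. , 227.3]))]
large_recess [(0.57, array([277. , 144.5, 411.4, 255.4]))]
small_recess [(0.8, array([275.5, 145.6, 414.1, 256.9])), (0.71, array([316. , 154.9, 369.7, 167.6]))]
```

```bash
python3 -m handwheel '0 0 -8.24 0 0 0 0.66;0 0 -8.24 0 0 0 0.66;0 0 -8.25 0 0 0 0.66;0 0 0 -2.1 -4 0 0.66;0 0 0 -2.1 -4 0 0.66;0 0 0 -2.1 -4 0 0.66;0 0 0 -2.1 -4 0 0.66;0 0 0 -2.1 -4 0 0.66'
python3 -m handwheel '0 0 0 -2.1 -4 0 0.66;0 0 0 -2.1 -4 0 0.66;0 0 0 -2.1 -4 0 0.66;0 0 0 -2.1 -4 0 0.66;0 0 0 -2.1 -4 0 0.66;0 0 0 0 -1.2 0 0.66;0 0 0 0 0 0 0.66;0 0 0 0 0 0 0.66'
```

```text
t: 1.6
eef_pos: [367.1, 366.1, 222.9]
tcp_rot: [0.0, -0.0, 1.0, 0.0]
force: [-0.1, -0.2, 0.2]
width: 0.349
t: 2.4
eef_pos: [471.0, 156.1, 222.7]
tcp_rot: [-0.0, 0.0, 1.0, 0.0]
force: [-0.3, 0.8, 1.0]
width: 0.341
```

```bash
python3 -m handwheel '0 0 0 0 0 3 0.66;0 0 0 0 0 2.5 0.66;0 0 0 0 0 1.5 0.66;0 0 0 0 0 1.2 0.66;0 0 0 0 0 0 0.66;0 0 0 0 0 0 0.66'
cat > look.py <<'E'
import sys
from h import *
k=sys.argv[1]
a=arm.capture("top")[...,::-1];b=arm.capture("scene")[...,::-1]
x0,y0,w,h=[int(v) for v in (sys.argv[2].split(",") if len(sys.argv)>2 else (270,140,150,120))]
A=cv2.resize(a[y0:y0+h,x0:x0+w],(500,500*h//w),interpolation=cv2.INTER_CUBIC)
B=cv2.resize(b[150:270,230:380],(500,400),interpolation=cv2.INTER_CUBIC)
cv2.imwrite(f"pics/{k}_t.png",A);cv2.imwrite(f"pics/{k}_s.png",B)
cv2.imwrite(f"pics/{k}_rawt.png",a);cv2.imwrite(f"pics/{k}_raws.png",b)
c=np.hstack([cv2.resize(A,(400,400*h//w)),np.zeros((400*h//w,0,3),np.uint8)])
B2=cv2.resize(B,(400,320))
H=max(c.shape[0],320);o=np.zeros((H,800,3),np.uint8);o[:c.shape[0],:400]=c;o[:320,400:]=B2
cv2.imwrite(f"pics/{k}.png",o)
E
python3 look.py b
```

```text
t: 3.0
eef_pos: [471.5, 156.4, 141.0]
tcp_rot: [0.0, -0.0, 1.0, 0.0]
force: [0.2, -0.0, 1.3]
width: 0.338
```

View pics/b.png

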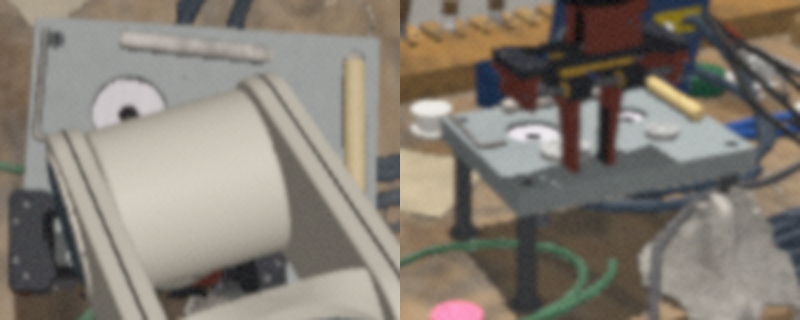

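The fingertips are just behind the large disc, though the arm hides it in the top view. I'll lower them and push.

```bash
python3 -m handwheel '0 0 0 0 0 0.28 0.66;0 0 0 -0.8 0 0 0.66;0 0 0 -0.8 0 0 0.66;0 0 0 -0.8 0 0 0.66;0 0 0 -0.8 0 0 0.66;0 0 0 -0.8 0 0 0.66;0 0 0 -0.8 0 0 0.66;0 0 0 -0.8 0 0 0.66;0 0 0 -0.8 0 0 0.66;0 0 0 0 0 0 0.66'
python3 look.py c
```

```text
t: 4.1
eef_pos: [536.9, 155.6, 137.9]
tcp_rot: [0.001, 0.0, 1.0, 0.0]
force: [0.3, -0.1, -0.4]
width: 0.337
```

View pics/c.png

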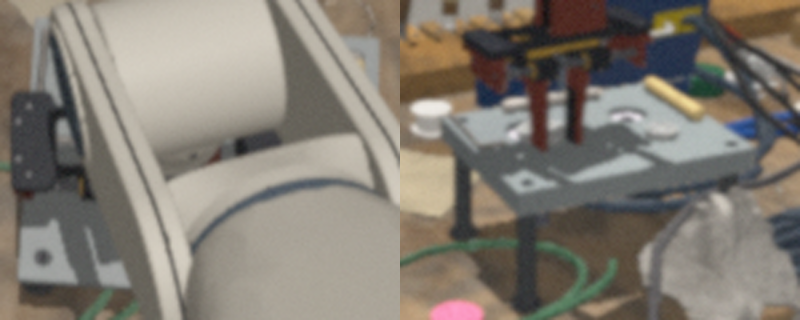

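The scene view shows the disc has gone ahead of the fingers. I'll push on to the centre in small steps.

```bash
python3 -m handwheel '0 0 0 -0.5 0 0 0.66;0 0 0 -0.5 0 0 0.66;0 0 0 -0.4 0 0 0.66;0 0 0 -0.2 0 0 0.66;0 0 0 0 0 0 0.66;0 0 0 0 0 0 0.66'
python3 look.py d
```

```text
t: 4.8
eef_pos: [551.5, 155.6, 137.9]
tcp_rot: [0.0, 0.0, 1.0, -0.0]
force: [-0.6, 0.7, 0.0]
width: 0.345
```

View pics/d_s.png

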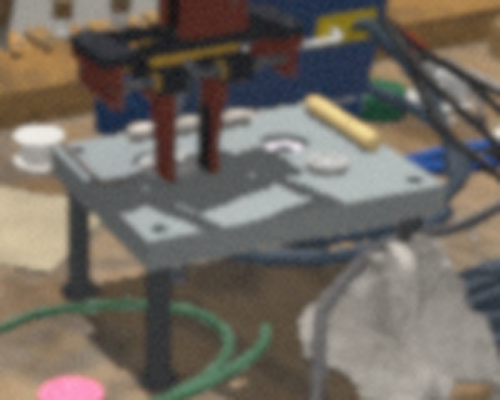

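```bash
python3 -m handwheel '0 0 0 0.6 0 0 0.66;0 0 0 0.5 0 -4 0.66;0 0 0 2.5 -3 -2 0.77;0 0 0 2 -3 0 0.77;0 0 0 2 -3 0 0.77;0 0 0 0.2 -2 0 0.77;0 0 0 0 0 0 0.77;0 0 0 0 0 0 0.77'
python3 look.py e
```

```text
t: 5.7
eef_pos: [473.5, 45.6, 198.1]
tcp_rot: [0.0, 0.001, 1.0, 0.0]
force: [-0.2, 0.6, -0.1]
width: 0.232
```

View pics/e.png

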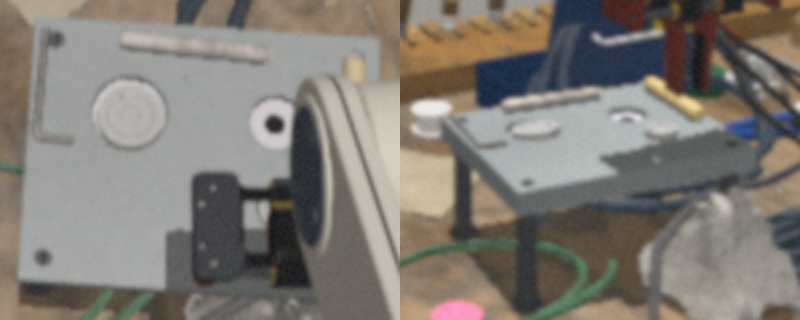

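The large disc now sits in its recess at about (130,113) in the crop, with an even dark ring around it. Next is the small one.

```bash
python3 -m handwheel '0 0 0 0 0 3 0.77;0 0 0 0 0 2 0.77;0 0 0 0 0.05 1.0 0.77;0 0 0 0 0 0 0.77;0 0 0 0 0 0 0.77'
python3 -m handwheel '0 0 0 -0.8 0 0 0.77;0 0 0 -0.8 0 0 0.77;0 0 0 -0.8 0 0 0.77;0 0 0 -0.8 0 0 0.77;0 0 0 -0.8 0 0 0.77;0 0 0 -0.8 0 0 0.77;0 0 0 -0.8 0 0 0.77;0 0 0 -0.8 0 0 0.77;0 0 0 0 0 0 0.77'
python3 look.py f
```

```text
t: 6.3
eef_pos: [473.9, 46.5, 138.2]
tcp_rot: [0.0, -0.0, 1.0, 0.0]
force: [-0.2, 0.6, -0.3]
width: 0.23
t: 7.2
eef_pos: [538.9, 46.1, 137.9]
tcp_rot: [0.001, 0.0, 1.0, 0.0]
force: [-0.9, -0.5, -0.4]
width: 0.231
```

View pics/f.png

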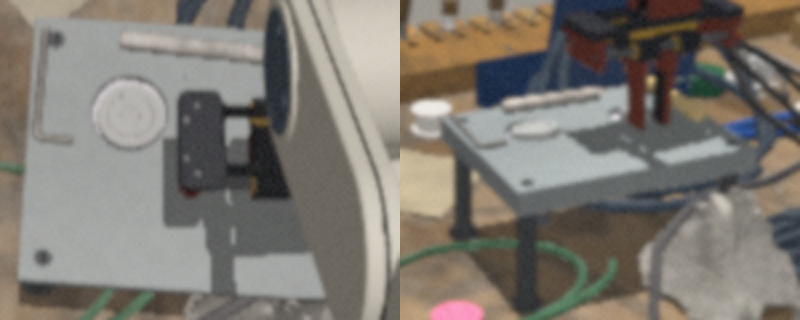

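```bash
python3 -m handwheel '0 0 0 -0.5 0 0 0.77;0 0 0 -0.5 0 0 0.77;0 0 0 -0.3 0 0 0.77;0 0 0 -0.1 0 0 0.77;0 0 0 0 0 0 0.77;0 0 0 0 0 0 0.77'
python3 -m handwheel '0 0 0 0.6 0 0 0.77;0 0 0 0.5 0 -4 0.77;0 0 0 4 0 -4 0.77;0 0 0 4 0 -2 0.77;0 0 0 4 4 0 0.77;0 0 0 0 5 0 0.77;0 0 0 0 5 0 0.77;0 0 0 0 5 0 0.77;0 0 0 0 5 0 0.77;0 0 0 0 4 0 0.77'
python3 look.py g
```

```text
t: 7.9
eef_pos: [551.4, 46.1, 137.8]
tcp_rot: [-0.0, 0.0, 1.0, -0.0]
force: [0.1, 0.3, -0.1]
width: 0.231
t: 8.9
eef_pos: [428.9, 323.9, 233.4]
tcp_rot: [0.0, -0.0, 1.0, 0.0]
force: [1.7, 0.1, -0.5]
width: 0.229
```

View pics/g.png

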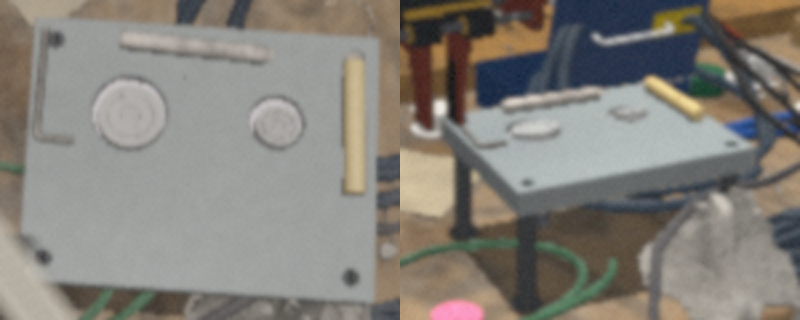

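```bash
python3 - <<'E'
from h import *
a=cv2.imread("pics/g_rawt.png");b=cv2.imread("pics/g_raws.png")
r=lambda i,y,x,h,w:cv2.resize(i[y:y+h,x:x+w],(400,300),interpolation=cv2.INTER_CUBIC)
cv2.imwrite("pics/g2.png",np.vstack([np.hstack([r(a,164,295,36,48),r(a,168,350,36,48)]),np.hstack([r(b,180,255,36,48),r(b,174,292,36,48)])]))
E
```

```text
(no output)
```

View pics/g2.png

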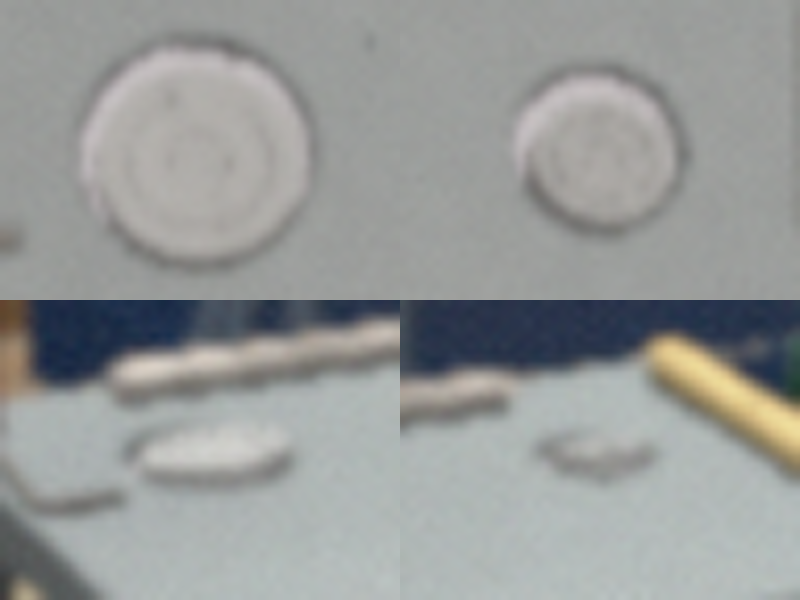

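```bash
python3 - <<'E'
from h import *
a0=cv2.imread("pics/a_scene.png");b=cv2.imread("pics/g_raws.png")
t=np.linspace(0,2*np.pi,200)
LR,SR=(583.2,155.7),(577.4,46.5)
def show(img,c,r,R,k,off):
    x,y,w,h=int(off[0]),int(off[1]),48,36
    o=cv2.resize(img[y:y+h,x:x+w],(400,300),interpolation=cv2.INTER_CUBIC);s=400/48
    def dr(z,rr,col):
        p=np.array([proj((c[0]+rr*np.cos(q),c[1]+rr*np.sin(q),z),"scene") for q in t])
        p=((p+.5-[x,y])*s-.5).astype(int)
        for q in p[::4]: cv2.circle(o,tuple(int(v) for v in q),1,col,-1)
    if k: dr(135,R,(0,0,255)); dr(135,r,(0,255,0))
    return o
rows=[]
for img in (a0,b):
    rows.append(np.hstack([show(img,LR,25,28,1,(255,180)),show(img,SR,17,20,1,(292,174))]))
cv2.imwrite("pics/g3.png",np.vstack(rows))
E
```

```text
(no output)
```

View pics/g3.png

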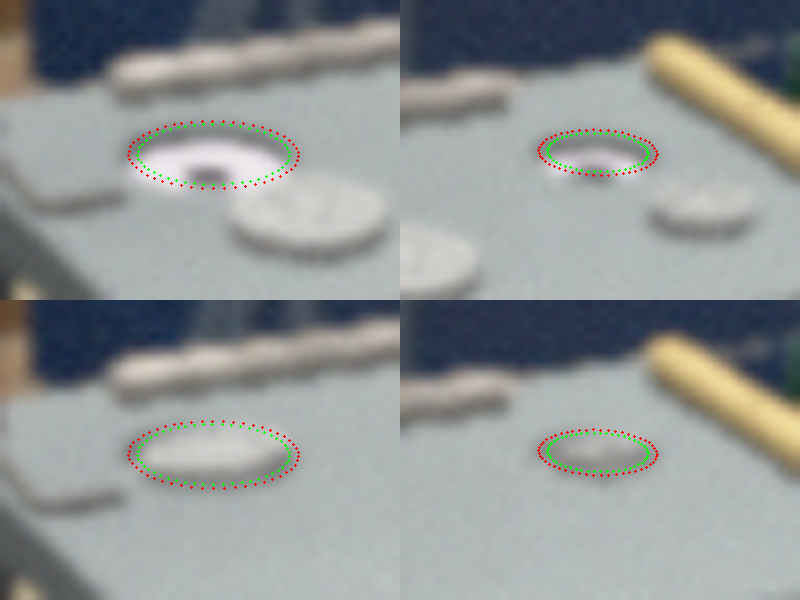

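In the scene zoom, both discs show a dark rear band on the -x side. Each rear edge may still be sitting on the rim. A second pass at the same height, a few mm further, can't hurt: if a disc is flush, the fingers clear it.

```bash
python3 -m handwheel '0 0 0 -2 -4 0 0.66;0 0 0 -2 -4.5 0 0.66;0 0 0 -2 -4.5 0 0.66;0 0 0 -2 -4 3 0.66;0 0 0 -2 0 4 0.66;0 0 0 0 0 2.7 0.66;0 0 0 0 0 0 0.66;0 0 0 0 0 0 0.66;0 0 0 0 0 0 0.66'
```

```text
t: 9.9
eef_pos: [527.8, 153.9, 138.6]
tcp_rot: [-0.0, 0.0, 1.0, -0.0]
force: [0.3, 0.3, 0.1]
width: 0.341
```

```bash
python3 -m handwheel '0 0 0 -0.7 0.2 0.07 0.66;0 0 0 -0.7 0 0 0.66;0 0 0 -0.5 0 0 0.66;0 0 0 -0.3 0 0 0.66;0 0 0 -0.3 0 0 0.66;0 0 0 -0.2 0 0 0.66'
python3 -m handwheel '0 0 0 -0.2 0 0 0.66;0 0 0 0 0 0 0.66;0 0 0 0 0 0 0.66'
```

```text
t: 10.5
eef_pos: [555.5, 156.3, 137.6]
tcp_rot: [-0.0, 0.0, 1.0, -0.0]
force: [-0.3, 0.0, -0.0]
width: 0.341
t: 10.8
eef_pos: [557.2, 156.3, 137.6]
tcp_rot: [-0.0, 0.0, 1.0, -0.0]
force: [-0.1, 0.3, -0.1]
width: 0.343
```

```bash
python3 -m handwheel '0 0 0 0.6 0 0 0.66;0 0 0 0.5 0 -4 0.66;0 0 0 2.5 -4 0 0.77;0 0 0 2 -4 0 0.77;0 0 0 0 -2.7 0 0.77;0 0 0 0 0 0 0.77;0 0 0 0 0 0 0.77'
python3 look.py i
```

```text
t: 11.5
eef_pos: [501.3, 49.2, 177.9]
tcp_rot: [0.0, 0.001, 1.0, 0.0]
force: [0.1, -0.4, -0.3]
width: 0.228
```

View pics/i.png

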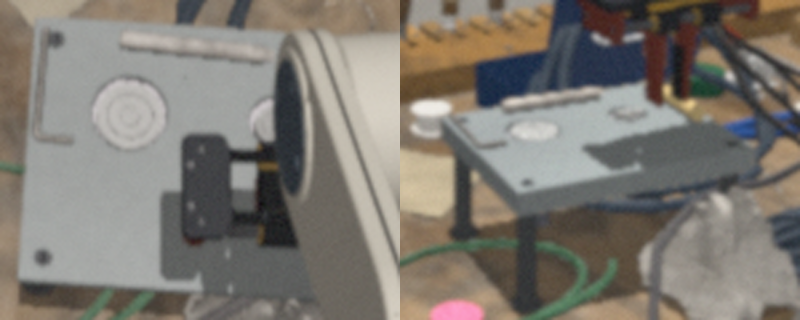

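The large disc now shows a complete flat ellipse with rings, and its dark band is gone, so the second pass worked. I'll repeat it for the small disc.

```bash
python3 -m handwheel '0 0 0 -0.5 -0.27 2.5 0.77;0 0 0 -0.5 0 1.5 0.77;0 0 0 -1 0 0 0.77;0 0 0 -1 0 0 0.77;0 0 0 -1 0 0 0.77;0 0 0 -0.6 0 0 0.77;0 0 0 -0.4 0 0 0.77;0 0 0 -0.3 0 0 0.77;0 0 0 -0.3 0 0 0.77;0 0 0 0 0 0 0.77'
python3 -m handwheel '0 0 0 -0.2 0 0 0.77;0 0 0 0 0 0 0.77;0 0 0 0 0 0 0.77'
python3 -m handwheel '0 0 0 0.6 0 0 0.77;0 0 0 0.5 0 -4 0.77;0 0 0 4 0 -4 0.77;0 0 0 4 0 -2 0.77;0 0 0 4 4 0 0.77;0 0 0 0 5 0 0.77;0 0 0 0 5 0 0.77;0 0 0 0 5 0 0.77;0 0 0 0 5 0 0.77;0 0 0 0 4 0 0.77'
python3 look.py j
python3 - <<'E'
from h import *
a=cv2.imread("pics/j_rawt.png");b=cv2.imread("pics/j_raws.png")
r=lambda i,y,x,h,w:cv2.resize(i[y:y+h,x:x+w],(400,300),interpolation=cv2.INTER_CUBIC)
cv2.imwrite("pics/j2.png",np.vstack([np.hstack([r(a,164,295,36,48),r(a,168,350,36,48)]),np.hstack([r(b,180,255,36,48),r(b,174,292,36,48)])]))
E
```

```text
t: 12.6
eef_pos: [557.6, 46.6, 137.8]
tcp_rot: [0.0, 0.0, 1.0, 0.0]
force: [0.4, -0.8, 0.2]
width: 0.231
t: 12.9
eef_pos: [559.2, 46.6, 137.7]
tcp_rot: [-0.0, 0.0, 1.0, -0.0]
force: [-0.4, 0.1, 0.6]
width: 0.228
t: 13.9
eef_pos: [436.8, 324.4, 233.2]
tcp_rot: [0.0, -0.0, 1.0, 0.0]
force: [0.5, 0.1, 0.7]
width: 0.228
```

View pics/j2.png

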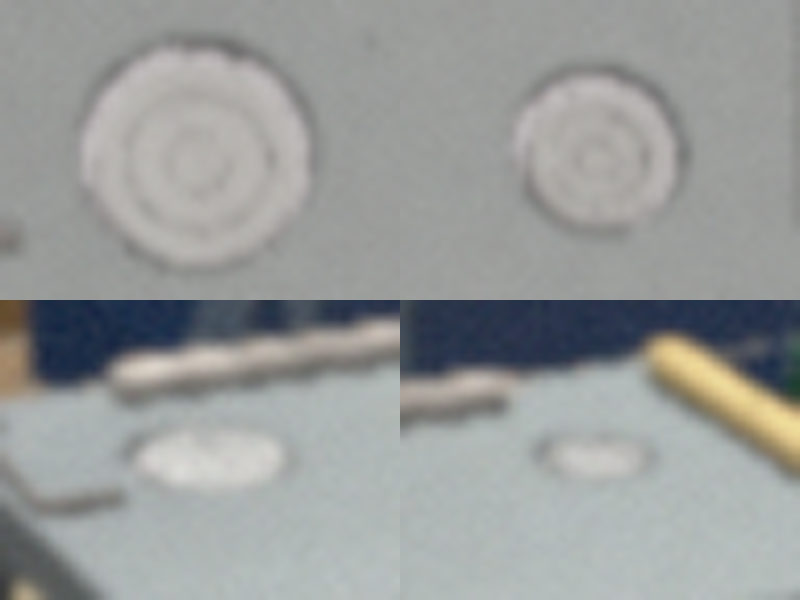

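View pics/j.png

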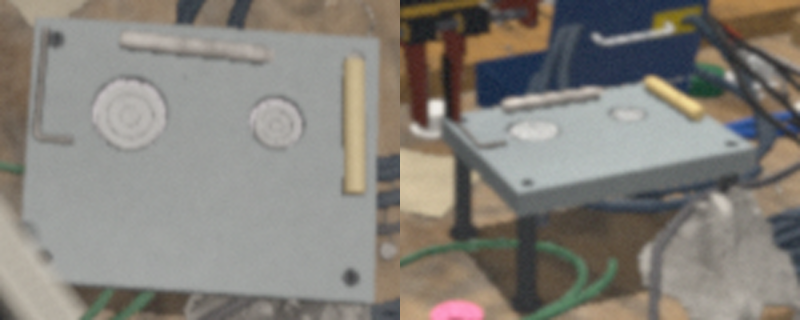

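Both discs now show complete bright ellipses: large at (130,113) and small at (277,122) in the crop. Each has a thin even gap around it and no raised side wall. The hex key, drift and pin punch look unmoved, and the gripper is clear.

```bash
python3 -c "
from plant import arm
print(arm.get_obs()['force']);print(arm.sign_off())"
```

```text
[-0.13395407 -1.12147842  0.74667404]
the job is handed in; nothing more can be done
None
```

Both discs are in their own recesses, and I handed the job in at about 14 s. The system gave no verdict.

- **How:** I pushed each disc along world +x with the half-open fingertips straddling its rear edge, about 3 mm above the face. After the first pass, the zoomed scene view suggested both discs were still tilted, with their rear edges on the rim. A second pass 6–8 mm further dropped both flat.
- **Last checks:** In both cameras the discs look centred, flat and flush. The hex key, drift and pin punch look where they started, and the pink look-alike was not touched. The gripper was clear of everything, with only about 1 N on the force reading.
- **Not checked:** I judged seating depth and tilt only by eye from the pictures, without measuring them. I also did not look again at the marker and tap bit on the bench, though the arm never came near them.

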